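# Set the tester display right

## Task

The tester display is being made up on the desk, but its bottles stand on the wrong risers: put the hand-gel pump on the lowest riser, the dropper bottle on the middle one and the nail polish on the highest, each standing upright in the recess of its riser; a riser takes one bottle at a time, so park one on the clear desk in front meanwhile. The cards that go with the display have been shoved under the low riser: draw them out and lay them flat in the card tray, lengthwise between its side walls and back near its stop. Tip no bottle over, and leave the risers and the tray where they stand.

Things in the scene. Friction and masses are not known exactly. Their poses are not given: they have to be found in the camera images.
- gel_pump: Hand-gel pump bottle, purple pump, oblong body; tallest, 164 mm, 0.11 kg. Body 35 (x) x 51 mm (y -30 to 21), to z 124; collar 32 mm wide at z 111 to 127; pump head z 148 to 164, x -18 to 6, spout to y 33. Hold across x at z 115. Origin: under its base, z up. Starts on the high riser, its y along the riser's y; fits a recess only with its y along the riser's y (either way).
- oil_dropper: Brown round dropper bottle with black rubber bulb, 102 mm high, 0.07 kg: glass 33 mm across up to z 70, collar 24 mm across up to z 77, bulb 13 mm across. Origin: centre of its base, z up. Starts on the low riser.
- nail_polish: Small round nail-polish bottle, pink with a black cap, 79 mm high, 0.05 kg: glass 31 mm across up to z 46, cap 17 mm across above. Origin: centre of its base, z up. Starts on the middle riser.
- cards: White stack of cards, one solid block 55 (x) x 89 (y) x 17 mm, 0.03 kg. Origin: centre of its underside, z up. Starts flat on the desk, part-way in under the low riser, its long y axis along the riser's x axis; some 55 mm of its length sticks out at the riser's front (-x) side, from where it is drawn out along the riser's -x.
- riser_low: Loose U-shaped riser of light plywood: two upright side boards and a top, open at front and back. Lowest and narrowest: 76 deep (x), 86 wide (y), 40 mm high; recess floor at z 35 mm; opening under it 68 wide, 27 mm high. Top recess 46 (x) x 76 (y) mm, 5 mm deep, felt-lined; one bottle stands in it. Origin: centre of its footprint; z up, y across the side boards, -x its front (to the robot).
- riser_mid: Loose U-shaped riser of light plywood: two upright side boards and a top, open at front and back. Middle one: 76 deep (x), 104 wide (y), 60 mm high; recess floor at z 55 mm. Top recess 46 (x) x 76 (y) mm, 5 mm deep, felt-lined; one bottle stands in it. Origin: centre of its footprint; z up, y across the side boards, -x its front (to the robot).
- riser_high: Loose U-shaped riser of light plywood: two upright side boards and a top, open at front and back. Highest and widest: 76 deep (x), 122 wide (y), 80 mm high; recess floor at z 75 mm. Top recess 46 (x) x 76 (y) mm, 5 mm deep, felt-lined; one bottle stands in it. Origin: centre of its footprint; z up, y across the side boards, -x its front (to the robot).
- card_tray: Loose low plywood card tray, 99 (x) x 76 mm (y), floor 4 mm thick. 15 mm walls: back stop (inner face x +50), side walls (inner faces y +-33) from x +2 to +55 only. Front x -44 to 0 is a bare tongue 50 mm wide: fingers beside the cards go there. Cards lie with their long axis along its x. Origin: underside, below the middle of well-laid cards; +x to the back stop.

How it is judged:
At the end, for the whole second after the job is handed in: Gel on the low, dropper on the middle, polish on the high riser: each upright in the recess (0.1 rad), base within 4 mm of its floor, within 25 mm of the riser's middle. Cards flat on the tray floor, within 20 mm and 0.2 rad of their place. All at rest (horizontal distance between gel_pump and riser_low below 0.025 m and z of gel_pump in the frame of riser_low between 0.031 and 0.039 m and angle between each of gel_pump, oil_dropper, nail_polish's own z axis and vertical below 0.1 rad and horizontal distance between oil_dropper and riser_mid below 0.025 m and z of oil_dropper in the frame of riser_mid between 0.051 and 0.059 m and horizontal distance between nail_polish and riser_high below 0.025 m and z of nail_polish in the frame of riser_high between 0.071 and 0.079 m and horizontal distance between cards and card_tray below 0.02 m and z of cards in the frame of card_tray between 0.0005 and 0.0075 m and angle between cards's own z axis and vertical below 0.08 rad and angle between the y axis of cards and the x axis of card_tray, either way round below 0.2 rad and linear speed of each of gel_pump, oil_dropper, nail_polish, cards below 0.02 m/s); the robot touches nothing.
It fails at once if a bottle tipped over (angle between any of gel_pump, oil_dropper, nail_polish's own z axis and vertical above 0.6 rad).
It fails at once if a riser or the card tray pushed out of its place or tipped (distance of any of riser_low, riser_mid, riser_high, card_tray from where it was at the start of the episode above 0.03 m or angle between any of riser_low, riser_mid, riser_high, card_tray's own z axis and vertical above 0.25 rad).
It also fails if it takes over 125 s, if anything falls off the work surface, if the arm or the gripper's body presses on something with over 40 N, if the wrist force passes 120 N, or if a joint passes its speed limit or range.

## Robot

A 6-joint arm with a two-finger parallel gripper is mounted at the origin on a cart in front of the work surface, level with it; the furniture and walls round the work are solid. World frame = base frame: x ahead of the robot, y to its left, z up, the work surface at z = 0. Lengths are in m, angles in rad, forces in N, time in s.
With the tool pointing down it reaches from about 0.25 to 0.725 m from the base axis. Payload 9.7 kg.
Tool frame: the origin (TCP) lies midway between the tips of the shut fingers; the grasp point (between the pads) lies 19 mm behind it (arm.pinch_z is the distance from the TCP to the grasp point, in m); z points along the fingers, y is the line along which they close (so a half turn about z gives the same grasp; the last joint's range is limited). The gripper opens to 85 mm and grips with 20 to 120 N. Pads are 22 mm wide; open, the fingers measure 114 mm over their backs; the gripper's body (76 mm by 85 mm) begins 54 mm behind the grasp point. The pads swing forward as they close: fully open they stand 13 mm farther back than shut.
Start: joints at [-1.172, 0.087, 0.176, 1.66, 0, 1.571], TCP at [0.214, -0.507, 0.231] pointing down, gripper open.
Joint ranges: [-3.13, 3.13], [-0.85, 1.81], [-1.15, 1.24], [-2.2, 2.28], [-1.44, 1.52], [-3.14, 3.14]. Speed limits (rad/s): [2.22, 2.22, 2.57, 3.14, 3.14, 3.14].

## Interface

Orientations are given as [roll, pitch, yaw] about the fixed x, y, z axes, in that order (R = Rz(yaw) Ry(pitch) Rx(roll)).
In Python, from bench import arm gives the robot as it stands. The module is installed in compiled form; this text tells all that it offers.
- The arm moves only by the tool carry_out, never from a script. Its argument "motion" is a list of rows, each a list of 3 entries, a list of its own where there are three numbers: the turn, a rotation vector about the tool's x, y, z in rad, then the shift along the tool's x, y, z in m, then the finger opening in m, from 0 to 0.0854. A call has 1 to 20 rows; each row is the pose to reach, as a shift and turn from the pose commanded when the call began, along the tool's axes at that moment; what a row does not reach only later rows make up. A row lasts 1/12 s, in which the tool goes at most 41.7 mm and 7.16 degrees, less where a joint would pass 70% of its speed; a pose out of reach is approached as far as the arm can. A call with a gripper value outside its range is refused whole. The fingers move at their own pace and stop on an object; the grip force is fixed at half the most. Time passes only in rows, so rows that repeat a pose let the fingers close. It gives the time, the measured TCP pose, the force, the opening and the grip force at its end, in the units of the state.
- arm.get_obs(): the state, without advancing time (a new reading comes with each control period).
- arm.get_image(name): name is "scene" or "top" or "wrist"; returns (picture, depth): 400x640x3 uint8, red, green, blue; 400x640 float32, m along the optical axis (not along the pixel's ray), 0 where there is no reading.
- arm.calibration(name): a dict with "mtx" (3x3 intrinsics, pixels), "R" (3x3) and "t" (3): a world point X has camera coordinates R X + t. Camera axes: x right, y down, z forward; pixel columns grow to the right and rows downward; lengths in m; the calibration is good to about 2 mm. The wrist camera is an equidistant fisheye: a pixel r from the principal point sees the ray r / f radians off the axis. A picture is of the moment at which its call begins: read the wrist's pose just before it. calibration takes no time and is no camera call; for the wrist camera it gives the pose at the moment of the call.
- arm.job_done(): hands the job in; it is judged then, once.
Trained networks look in the newest picture that a camera, given by its name, has taken for a name from the list of things; names that differ only in an ending like _2 or _b are one class to them, and where a whole thing is asked for, a point or a joint stands for the part that bears it (a point fixed in the world has none). Each returns a list of dicts, best first, with "p" (0 to 1); they miss things now and then, are a little off and sometimes report something else, mostly with a low value. They report only what shows in the picture. A call takes as long as a camera call.
- arm.recognise(label, camera): "rect" ([left, top, right, bottom] in pixels, round what is visible of it).
- arm.tip_of(label, camera): "position" ([column, row] in pixels: a listed point, or the origin of a listed thing).
The state is a dict: "time_s": time; "joint_positions": joint angles; "joint_vel": joint speeds; "tau": joint torques, N m; "tool_pos": TCP position; "orientation": TCP orientation; "wrist_force": force on the tool from outside, world axes, zero at the start; "wrist_torque": the same for the moment, N m; "gripper_width": finger opening in m; "grasp_force": force on a finger pad.
Only numpy, scipy, OpenCV 4.12 (cv2) and the standard library are available. Lean on these libraries where they do the work, as an engineer would, in place of code of your own. Each camera call takes 0.05 s, during which the arm holds its last target. There are 200 camera calls.

## Working session

There is one attempt and no reset: what is moved stays moved. The work goes in short steps, Python scripts to look and compute and a tool call to move; the robot and the scene stay as the last step left them, time stands still between calls to the robot, and variables do not carry over. Pictures are saved under pics/ and viewed, at most 14 in all, crops included, and the job is handed in when it is done.

Besides the shell and the picture viewer there is one more tool, called after ">>>" as name([rows], argument=value, ...), one row to a line, values as JSON. carry_out: Moves the arm, as the interface text tells. Its arguments: {"type":"object","properties":{"motion":{"type":"array"}},"required":["motion"]}

```bash
mkdir -p pics
cat > h.py <<'E'
import numpy as np, cv2
from bench import arm
from scipy.spatial.transform import Rotation as Ro
def cloud(name):
    im,d=arm.get_image(name); c=arm.calibration(name); K=c["mtx"];R=np.array(c["R"]);t=np.array(c["t"])
    v,u=np.mgrid[:400,:640]; d=np.asarray(d,float)
    P=np.stack([(u-K[0][2])/K[0][0]*d,(v-K[1][2])/K[1][1]*d,d],-1)
    W=(P-t)@R; W[d<=0]=np.nan
    return im,W
def save(im,n): cv2.imwrite("pics/"+n,cv2.cvtColor(im,cv2.COLOR_RGB2BGR))
E
python3 - <<'E'
from h import *
for n in("scene","top"):
    im,W=cloud(n); save(im,n+"0.png"); np.save(n+"W.npy",W);np.save(n+"I.npy",im)
    for l in "gel_pump oil_dropper nail_polish cards riser_low riser_mid riser_high card_tray".split():
        r=arm.recognise(l,n)[:1]; print(n,l,[(np.round(a["rect"]),round(a["p"],2)) for a in r])
c=arm.calibration("top");print(c)
print(arm.get_obs())
E
```

```text
scene gel_pump [(array([320.,  90., 342., 162.]), 0.87)]
scene oil_dropper [(array([224., 220., 240., 255.]), 0.74)]
scene nail_polish [(array([266., 170., 282., 202.]), 0.83)]
scene cards [(array([235., 258., 274., 296.]), 0.73)]
scene riser_low [(array([208., 229., 264., 287.]), 0.85)]
scene riser_mid [(array([250., 174., 306., 237.]), 0.79)]
scene riser_high [(array([300., 139., 357., 197.]), 0.63)]
scene card_tray []
top gel_pump [(array([356., 149., 385., 183.]), 0.72)]
top oil_dropper [(array([228., 146., 242., 169.]), 0.81)]
top nail_polish [(array([289., 150., 302., 165.]), 0.52)]
top cards [(array([220., 178., 247., 204.]), 0.86)]
top riser_low [(array([216., 142., 258., 184.]), 0.59)]
top riser_mid [(array([274., 141., 322., 181.]), 0.94)]
top riser_high [(array([338., 158., 398., 198.]), 0.57)]
top card_tray [(array([402., 216., 436., 259.]), 0.88)]
{'mtx': array([[444.79325909,   0.        , 321.25606752],
       [  0.        , 444.79325909, 197.28132353],
       [  0.        ,   0.        ,   1.        ]]), 'R': array([[ 0.02916049, -0.99955392, -0.00645116],
       [-0.
[... 167 characters left out ...]
tions': array([-1.17194529e+00,  8.68761695e-02,  1.75891044e-01,  1.65982062e+00,
       -4.44643502e-05,  1.57076985e+00]), 'joint_vel': array([ 2.06710173e-03,  2.78151858e-05, -2.20195395e-03, -1.91404611e-03,
       -9.34163466e-04,  7.51837169e-04]), 'tau': array([ 1.51919048e-03, -5.20088875e+01,  4.64866054e+01,  1.02194139e-03,
        9.92247692e-05,  7.89325469e-06]), 'tool_pos': array([ 0.21357982, -0.50681903,  0.23129268]), 'orientation': array([-3.14158324e+00,  4.44641009e-05,  3.98877510e-01]), 'wrist_force': array([-0.49985063,  0.08687299,  0.53304782]), 'wrist_torque': array([-0.04285799, -0.05665633,  0.03947037]), 'grasp_force': 0.0, 'gripper_width': 0.0853471658485787}
```

Run:
```python
import cv2,numpy as np
im=cv2.imread("pics/top0.png")[110:290,190:460]; cv2.imwrite("pics/topc.png",cv2.resize(im,(790,527),interpolation=cv2.INTER_CUBIC))
im=cv2.imread("pics/scene0.png"); cv2.imwrite("pics/scenec.png",im)
W=np.load("topW.npy"); from scipy import ndimage as n
# height map, riser tops
for nm,z,(l,t,r,b) in (("low",.04,(206,132,268,194)),("mid",.06,(264,131,332,191)),("high",.08,(328,148,408,208)),("tray",.015,(392,206,446,269)),("cards",.017,(210,170,257,214)),("trayfloor",.004,(392,206,446,269))):
    S=W[t:b,l:r]; tol=.0025 if nm[:4]!='tray' else .003
    m=np.abs(S[...,2]-z)<tol
    P=S[m][:,:2].astype(np.float32)
    lab,k=n.label(m); 
    if nm[:4]!='tray':
        big=np.argmax(n.sum(m,lab,range(1,k+1)))+1; P=S[lab==big][:,:2].astype(np.float32)
    print(nm,len(P),cv2.minAreaRect(P*1000), np.nanmedian(S[m][:,2]))
```

```text
low 232 ((653.3007202148438, -10.870048522949219), (86.50811004638672, 58.14763259887695), 80.42662048339844) 0.039968091933902876
mid 677 ((648.2017211914062, -161.48707580566406), (103.90634155273438, 76.19210052490234), 85.34920501708984) 0.05998680569048462
high 476 ((606.8402099609375, -332.68096923828125), (96.52345275878906, 76.81503295898438), 81.01013946533203) 0.08011397198339398
tray 136 ((499.6245422363281, -447.1649169921875), (50.212711334228516, 75.95555877685547), 1.7624447345733643) 0.014887804140698431
cards 392 ((580.7860717773438, -0.6848926544189453), (54.493751525878906, 56.34210205078125), 79.99093627929688) 0.017178459170110405
trayfloor 1612 ((479.35418701171875, -450.6805114746094), (127.44591522216797, 151.6841278076172), 89.89878845214844) 0.0029676190659575
```

View pics/topc.png

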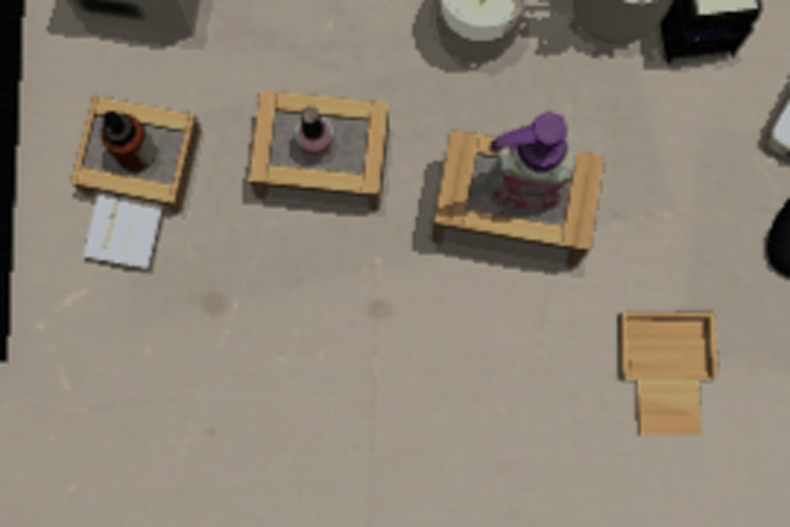

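View pics/scenec.png

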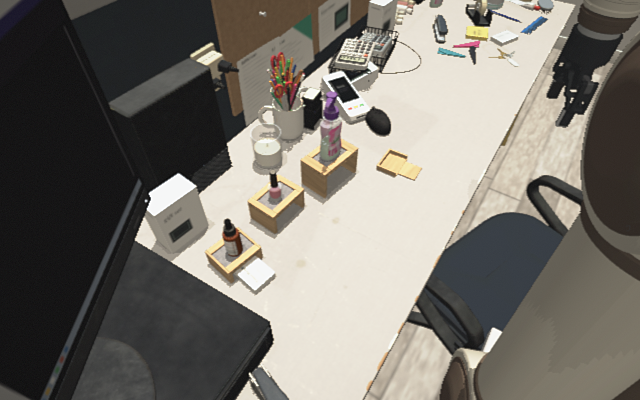

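The top view shows the risers left to right, low, mid and high, with the tray at crop (665,370). Cards stick out of the low riser towards the robot, at crop (125,230). Next I fit the poses.

Run:
```python
import cv2,numpy as np
from scipy.optimize import least_squares as LS
W=np.load("topW.npy");S2=np.load("sceneW.npy")
for nm,z,(l,t,r,b) in (("low",.04,(206,132,268,194)),("mid",.06,(264,131,332,191)),("high",.08,(328,148,408,208)),("tray",.015,(392,206,446,269))):
    S=W[t:b,l:r]; P=S[np.abs(S[...,2]-z)<.0025][:,:2].astype(np.float32)
    print(nm,len(P),cv2.minAreaRect(P*1000))
S=W[206:269,392:446]; P=S[np.abs(S[...,2]-.004)<.0012][:,:2]*1000
P=P[(P[:,0]<485)&(P[:,0]>400)&(abs(P[:,1]+447)<40)]; print("tongue",len(P),cv2.minAreaRect(P.astype(np.float32)),P[:,0].min())
for nm,(l,t,r,b),(l2,t2,r2,b2),z0,z1,rad in (("drop",(222,142,248,175),(222,217,243,257),.045,.10,.0165),("pol",(284,146,308,170),(262,168,286,204),.065,.098,.0155)):
  for Sx,bx in ((W,(l,t,r,b)),(S2,(l2,t2,r2,b2))):
    S=Sx[bx[1]:bx[3],bx[0]:bx[2]].reshape(-1,3); P=S[(S[:,2]>z0)&(S[:,2]<z1)]
    f=lambda p:np.hypot(P[:,0]-p[0],P[:,1]-p[1])-rad
    c=LS(f,np.median(P,0)[:2]+[.01,0],loss="soft_l1",f_scale=.002); print(nm,len(P),c.x*1000,np.abs(c.fun).mean(), "top",S[S[:,2]>z1][:,:].mean(0)*1000, np.nanmax(S[:,2]))
S=W[140:190,350:390].reshape(-1,3)
for a,b in ((.16,.197),(.22,.245)):
    P=(S[(S[:,2]>a)&(S[:,2]<b)][:,:2]*1000).astype(np.float32); print("gel",a,len(P),cv2.minAreaRect(P),P.min(0),P.max(0))
# tall stuff behind
for (x0,x1,y0,y1) in ((.66,.78,-.42,-.25),(.69,.8,-.25,-.1),(.7,.8,-.1,.1)):
    A=W.reshape(-1,3); m=(A[:,0]>x0)&(A[:,0]<x1)&(A[:,1]>y0)&(A[:,1]<y1)&(A[:,2]>.1); print(m.sum(), A[m].min(0) if m.any() else 0, A[m].max(0) if m.any() else 0)
```

```text
low 519 ((643.7742919921875, -9.40234375), (86.91744232177734, 76.86013793945312), 80.93053436279297)
mid 730 ((648.2017211914062, -161.48707580566406), (103.90634155273438, 76.19210052490234), 85.34920501708984)
high 815 ((608.4630126953125, -320.0721435546875), (121.9521484375, 76.68460083007812), 81.4252700805664)
tray 130 ((499.6245422363281, -447.1649169921875), (50.212711334228516, 75.95555877685547), 1.7624447345733643)
tongue 301 ((444.4652099609375, -447.2747802734375), (78.27962493896484, 80.6208724975586), 89.84085845947266) 404.25748746469645
drop 163 [641.70155413 -11.38647538] 0.0012864010527610782 top [638.12247261 -14.0988516  117.49206856] 0.13868482977309218
drop 344 [641.41036031 -11.60914509] 0.0010396089733056206 top [636.75032573  -8.46504537 116.79177278] 0.13806302887685448
pol 120 [ 649.30018274 -158.64704842] 0.0025005415804749643 top [ 644.41589242 -159.75996209  122.845628  ] 0.13709979734597263
pol 193 [ 647.89613717 -159.76594625] 0.0018886757110898136 top [ 644.02215718 -155.52752374  119.36347724] 0.1370076712404162
gel 0.16 225 ((603.7155151367188, -324.0222473144531), (28.51948356628418, 54.19979476928711), 9.046189308166504) [ 590.6466  -349.63583] [ 621.57336 -296.69647]
gel 0.22 197 ((609.2721557617188, -311.02923583984375), (22.085206985473633, 48.199703216552734), 3.6630454063415527) [ 596.83453 -335.31204] [ 621.23083 -287.66473]
158 [ 0.75470131 -0.41964623  0.10083086] [ 0.77989353 -0.36544954  0.1857874 ]
0 0 0
4966 [ 0.70000018 -0.05141697  0.10004245] [0.79999547 0.09995317 0.56528071]
```

>>> carry_out([
  [[0,0,0.1],[0.14,-0.04,0.0],0.085],
  [[0,0,0.399],[0.535,-0.151,0.071],0.085],
  [[0,0,0.399],[0.535,-0.151,0.071],0.085],
  [[0,0,0.399],[0.535,-0.151,0.071],0.085],
  [[0,0,0.399],[0.535,-0.151,0.071],0.085],
  [[0,0,0.399],[0.535,-0.151,0.071],0.085],
  [[0,0,0.399],[0.535,-0.151,0.071],0.085],
  [[0,0,0.399],[0.535,-0.151,0.071],0.085],
  [[0,0,0.399],[0.535,-0.151,0.071],0.085],
  [[0,0,0.399],[0.535,-0.151,0.071],0.085],
  [[0,0,0.399],[0.535,-0.151,0.071],0.085],
  [[0,0,0.399],[0.535,-0.151,0.071],0.085],
  [[0,0,0.399],[0.535,-0.151,0.071],0.085],
  [[0,0,0.399],[0.535,-0.151,0.071],0.085],
  [[0,0,0.399],[0.535,-0.151,0.071],0.085],
  [[0,0,0.399],[0.535,-0.151,0.071],0.085],
  [[0,0,0.399],[0.535,-0.151,0.071],0.085],
  [[0,0,0.399],[0.535,-0.151,0.071],0.085],
  [[0,0,0.399],[0.535,-0.151,0.071],0.085],
])

```text
time_s: 2.48
tool_pos: [0.6474, -0.161, 0.161]
orientation: [3.141, -0.001, -0.002]
wrist_force: [0.1, -0.7, 0.2]
gripper_width: 0.0854
grasp_force: 0.0
```

Run:
```python
from h import *
im,d=arm.get_image("wrist"); save(im,"w1.png"); c=arm.calibration("wrist");print(c)
o=arm.get_obs();print(o["tool_pos"],o["orientation"],o["time_s"])
W=np.load("topW.npy");A=np.vstack([W.reshape(-1,3),np.load("sceneW.npy").reshape(-1,3)])
for a,b in((.02,.1),(.1,.15),(.15,.2),(.2,.3),(.3,.6)):
  for y0,y1 in((-.1,-.05),(-.05,0),(0,.05),(.05,.1),(-.38,-.28)):
    m=(A[:,0]>.55)&(A[:,1]>y0)&(A[:,1]<y1)&(A[:,2]>a)&(A[:,2]<b);
    q=A[m]; print(a,y0,m.sum(), np.percentile(q[q[:,0]>.69][:,0],1) if (q[:,0]>.69).sum()>3 else None)
```

```text
{'mtx': array([[309.70691629,   0.        , 322.12132396],
       [  0.        , 309.70691629, 197.05287126],
       [  0.        ,   0.        ,   1.        ]]), 'R': array([[-0.00201584, -0.99999696, -0.0014202 ],
       [-0.96230812,  0.00155363,  0.27195712],
       [-0.27195408,  0.00191489, -0.96230832]]), 't': array([-0.15868749,  0.60662296,  0.48761766])}
[ 0.64743336 -0.16095496  0.16101678] [ 3.14133482e+00 -8.55078104e-04 -1.67072835e-03] 2.5333
0.02 -0.1 611 0.7894626836377837
0.02 -0.05 2391 0.7538420604918431
0.02 0 2395 0.7593295444500663
0.02 0.05 2076 0.6924176263977002
0.02 -0.38 5183 0.7366062642300805
0.1 -0.1 650 0.7911590197873873
0.1 -0.05 2297 0.7545771827398002
0.1 0 1516 0.7602373536194182
0.1 0.05 331 0.7650678812594168
0.1 -0.38 1632 0.7813992849911702
0.15 -0.1 691 0.8318162113728766
0.15 -0.05 758 0.8333635855279486
0.15 0 196 0.909375809853792
0.15 0.05 287 0.9091171662277979
0.15 -0.38 1855 0.7630258120611814
0.2 -0.1 3066 0.8318841564401759
0.2 -0.05 2699 0.8336132847498906
0.2 0 436 0.9093320115734632
0.2 0.05 1954 0.70675590968503
0.2 -0.38 3202 0.8372416610330567
0.3 -0.1 2185 0.8607722962798646
0.3 -0.05 1453 0.8591965285934313
0.3 0 0 None
0.3 0.05 7923 0.6971038635246432
0.3 -0.38 1106 0.8987654867295333
```

>>> carry_out([
  [[0,0,0],[0.001,-0.001,0.03],0.085],
  [[0,0,0],[0.001,-0.001,0.06],0.085],
  [[0,0,0],[0.001,-0.001,0.08],0.085],
  [[0,0,0],[0.001,-0.001,0.092],0.085],
  [[0,0,0],[0.001,-0.001,0.092],0.085],
  [[0,0,0],[0.001,-0.001,0.092],0.02],
  [[0,0,0],[0.001,-0.001,0.092],0.02],
  [[0,0,0],[0.001,-0.001,0.092],0.02],
  [[0,0,0],[0.001,-0.001,0.092],0.02],
  [[0,0,0],[0.001,-0.001,0.092],0.02],
  [[0,0,0],[0.001,-0.001,0.092],0.02],
  [[0,0,0],[0.001,-0.001,0.092],0.02],
  [[0,0,0],[0.001,-0.001,0.092],0.02],
])

```text
time_s: 3.62
tool_pos: [0.6497, -0.1591, 0.0699]
orientation: [3.141, -0.002, -0.0]
wrist_force: [0.0, 0.2, 6.6]
gripper_width: 0.028
grasp_force: 59.9
```

>>> carry_out([
  [[0,0,0],[0,0,-0.015],0.02],
  [[0,0,0],[0,0,-0.03],0.02],
  [[0,0,0],[-0.03,0.01,-0.03],0.02],
  [[0,0,0],[-0.06,0.02,-0.03],0.02],
  [[0,0,0],[-0.09,0.03,-0.03],0.02],
  [[0,0,0],[-0.12,0.04,-0.03],0.02],
  [[0,0,0],[-0.15,0.05,-0.02],0.02],
  [[0,0,0],[-0.17,0.06,-0.0],0.02],
  [[0,0,0],[-0.18,0.06,0.02],0.02],
  [[0,0,0],[-0.18,0.06,0.04],0.02],
  [[0,0,0],[-0.18,0.06,0.048],0.02],
  [[0,0,0],[-0.18,0.06,0.052],0.02],
  [[0,0,0],[-0.18,0.06,0.052],0.02],
  [[0,0,0],[-0.18,0.06,0.052],0.02],
])

```text
time_s: 4.78
tool_pos: [0.4697, -0.219, 0.0172]
orientation: [3.141, -0.001, 0.0]
wrist_force: [0.0, -0.1, -0.2]
gripper_width: 0.0285
grasp_force: 59.2
```

Run:
```python
from h import *
im,W=cloud("scene"); save(cv2.resize(im[150:330,180:450],(790,527),interpolation=2),"s2.png")
```

```text
(no output)
```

View pics/s2.png

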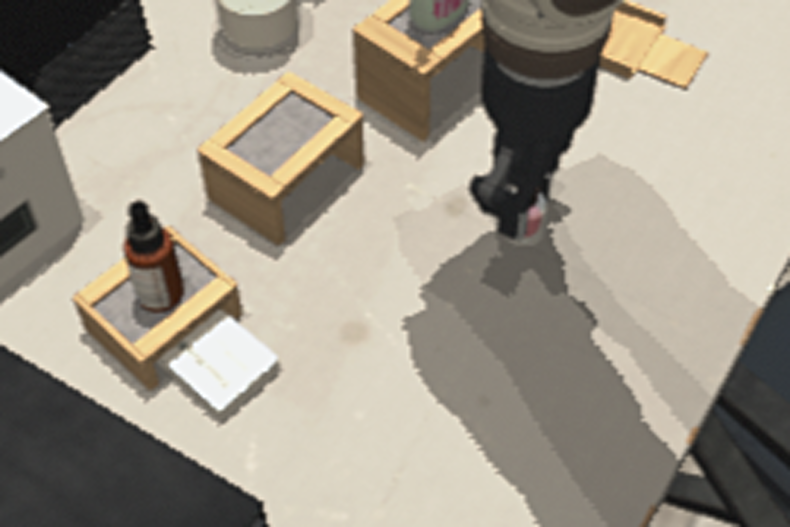

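The polish is upright in the gripper just above the desk, with the mid riser empty and unmoved. Next I release it.

>>> carry_out([
  [[0,0,0],[0,0,0.002],0.02],
  [[0,0,0],[0,0,0.002],0.02],
  [[0,0,0],[0,0,0.002],0.04],
  [[0,0,0],[0,0,0.002],0.06],
  [[0,0,0],[0,0,0.002],0.085],
  [[0,0,0],[0,0,0.002],0.085],
  [[0,0,0],[0,0,-0.02],0.085],
  [[0,0,0],[0,0,-0.06],0.085],
  [[0,0,0],[0,0,-0.1],0.085],
  [[0,0,0],[0,0,-0.145],0.085],
  [[0,0,0],[0.04,-0.04,-0.145],0.085],
  [[0,0,0],[0.172,-0.207,-0.145],0.085],
  [[0,0,0],[0.172,-0.207,-0.145],0.085],
  [[0,0,0],[0.172,-0.207,-0.145],0.085],
  [[0,0,0],[0.172,-0.207,-0.145],0.085],
  [[0,0,0],[0.172,-0.207,-0.145],0.085],
  [[0,0,0],[0.172,-0.207,-0.145],0.085],
  [[0,0,0],[0.172,-0.207,-0.145],0.085],
  [[0,0,0],[0.172,-0.207,-0.145],0.085],
])

```text
time_s: 6.42
tool_pos: [0.6412, -0.011, 0.1605]
orientation: [3.141, 0.001, 0.002]
wrist_force: [-0.2, -0.8, -0.1]
gripper_width: 0.0849
grasp_force: 0.0
```

>>> carry_out([
  [[0,0,0],[0,0,0.03],0.085],
  [[0,0,0],[0,0,0.06],0.085],
  [[0,0,0],[0,0,0.08],0.085],
  [[0,0,0],[0,0,0.09],0.085],
  [[0,0,0],[0,0,0.09],0.085],
  [[0,0,0],[0,0,0.09],0.02],
  [[0,0,0],[0,0,0.09],0.02],
  [[0,0,0],[0,0,0.09],0.02],
  [[0,0,0],[0,0,0.09],0.02],
  [[0,0,0],[0,0,0.09],0.02],
  [[0,0,0],[0,0,0.09],0.02],
  [[0,0,0],[0,0,0.09],0.02],
  [[0,0,0],[0,0,0.09],0.02],
])

```text
time_s: 7.5
tool_pos: [0.6417, -0.0119, 0.0729]
orientation: [3.141, -0.002, -0.0]
wrist_force: [-0.4, 0.2, 6.1]
gripper_width: 0.0302
grasp_force: 59.4
```

>>> carry_out([
  [[0,0,0],[0,0,-0.02],0.02],
  [[0,0,0],[0,0,-0.04],0.02],
  [[0,0,0],[0,0,-0.06],0.02],
  [[0,0,0],[0,0.03,-0.06],0.02],
  [[0,0,0],[0.006,0.06,-0.06],0.02],
  [[0,0,0],[0.006,0.09,-0.06],0.02],
  [[0,0,0],[0.006,0.12,-0.06],0.02],
  [[0,0,0],[0.006,0.14,-0.06],0.02],
  [[0,0,0],[0.006,0.15,-0.06],0.02],
  [[0,0,0],[0.006,0.15,-0.045],0.02],
  [[0,0,0],[0.006,0.15,-0.03],0.02],
  [[0,0,0],[0.006,0.15,-0.025],0.02],
  [[0,0,0],[0.006,0.15,-0.023],0.02],
  [[0,0,0],[0.006,0.15,-0.023],0.02],
])

```text
time_s: 8.67
tool_pos: [0.6469, -0.1613, 0.0942]
orientation: [-3.141, 0.001, 0.0]
wrist_force: [0.3, 0.6, -0.6]
gripper_width: 0.0304
grasp_force: 59.6
```

>>> carry_out([
  [[0,0,0],[0,0,0.0015],0.02],
  [[0,0,0],[0,0,0.0015],0.02],
  [[0,0,0],[0,0,0.0015],0.04],
  [[0,0,0],[0,0,0.0015],0.06],
  [[0,0,0],[0,0,0.0015],0.085],
  [[0,0,0],[0,0,0.0015],0.085],
  [[0,0,0],[0,0,-0.02],0.085],
  [[0,0,0],[0,0,-0.06],0.085],
  [[0,0,0],[0,0,-0.1],0.085],
  [[0,0,0],[-0.04,-0.03,-0.1],0.085],
  [[0,0,0],[-0.08,-0.06,-0.1],0.085],
  [[0,0,0],[-0.12,-0.06,-0.1],0.085],
  [[0,0,0],[-0.16,-0.06,-0.1],0.085],
  [[0,0,0],[-0.18,-0.06,-0.1],0.085],
  [[0,0,0],[-0.18,-0.06,-0.1],0.085],
  [[0,0,0],[-0.18,-0.06,-0.1],0.085],
])

```text
time_s: 10.0
tool_pos: [0.4661, -0.1019, 0.1954]
orientation: [3.141, -0.002, -0.001]
wrist_force: [0.3, 0.5, 0.1]
gripper_width: 0.085
grasp_force: 0.0
```

Run:
```python
from h import *
im,W=cloud("top"); save(cv2.resize(im[110:290,190:460],(790,527),interpolation=2),"t3.png"); np.save("topW.npy",W)
for nm,z,(l,t,r,b) in (("low",.04,(206,132,268,194)),("mid",.06,(264,131,332,191)),("cards",.017,(210,170,257,214))):
    S=W[t:b,l:r]; P=S[np.abs(S[...,2]-z)<.0025][:,:2].astype(np.float32)
    print(nm,len(P),cv2.minAreaRect(P*1000))
print(arm.get_obs()["tool_pos"])
A=W.reshape(-1,3)
for z0,z1 in ((.02,.1),(.1,.2),(.2,.3),(.3,.4),(.4,.6)):
    q=A[(A[:,2]>z0)&(A[:,2]<z1)&(A[:,0]>.5)&(A[:,1]>.035)]; print(z0,len(q),np.percentile(q,[1,50],axis=0)[:,:2] if len(q)>3 else 0)
```

```text
low 0 ((0.0, 0.0), (0.0, 0.0), 0.0)
mid 703 ((648.442626953125, -161.56211853027344), (103.93645477294922, 76.56158447265625), 85.82233428955078)
cards 0 ((0.0, 0.0), (0.0, 0.0), 0.0)
[ 0.46711049 -0.10200622  0.1950505 ]
0.02 7499 [[0.50148614 0.04145848]
 [0.61436263 0.250888  ]]
0.1 3600 [[0.51094036 0.03654661]
 [0.90964223 0.18310151]]
0.2 6913 [[0.53259593 0.04289676]
 [0.65952707 0.19015299]]
0.3 6103 [[0.56597721 0.06092541]
 [0.6497787  0.19083352]]
0.4 12409 [[0.60422284 0.06183901]
 [0.67185742 0.14374488]]
```

View pics/t3.png

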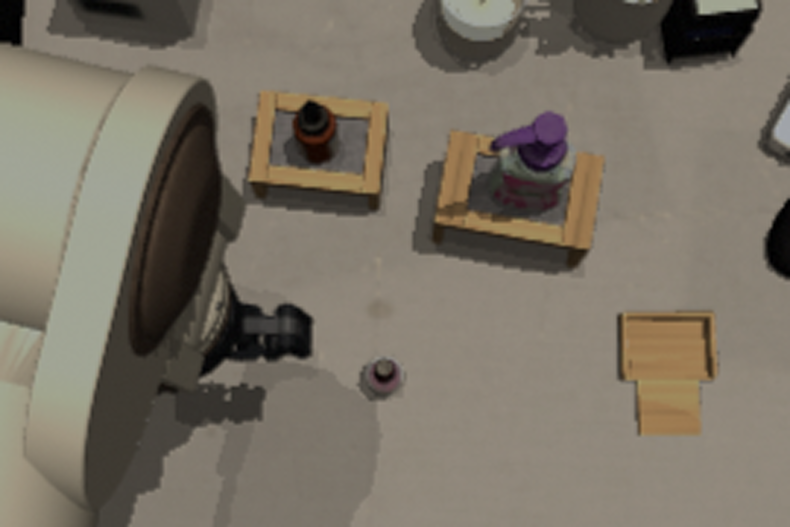

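The dropper stands in the mid recess and the polish stands at crop (383,378). I'll check clearance to the black thing left of the cards.

Run:
```python
import numpy as np
A=np.load("sceneW.npy").reshape(-1,3)
for x0 in (.5,.54,.58,.62,.66):
  for z0,z1 in ((.004,.02),(.02,.06),(.06,.2),(.2,.5)):
    q=A[(A[:,2]>z0)&(A[:,2]<z1)&(A[:,0]>x0)&(A[:,0]<x0+.04)&(A[:,1]>.038)&(A[:,1]<.3)]; print(x0,z0,len(q),np.percentile(q[:,1],1).round(3) if len(q)>3 else 0)
```

```text
0.5 0.004 0 0
0.5 0.02 0 0
0.5 0.06 2876 0.091
0.5 0.2 0 0
0.54 0.004 0 0
0.54 0.02 0 0
0.54 0.06 3254 0.093
0.54 0.2 0 0
0.58 0.004 13 0.038
0.58 0.02 10 0.038
0.58 0.06 3209 0.095
0.58 0.2 8307 0.236
0.62 0.004 1 0
0.62 0.02 5 0.038
0.62 0.06 2907 0.096
0.62 0.2 11236 0.167
0.66 0.004 2 0
0.66 0.02 0 0
0.66 0.06 2119 0.097
0.66 0.2 8601 0.101
```

>>> carry_out([
  [[0,0,0.06],[0.03,-0.03,0.03],0.075],
  [[0,0,0.17],[0.06,-0.06,0.06],0.075],
  [[0,0,0.17],[0.09,-0.085,0.09],0.075],
  [[0,0,0.17],[0.11,-0.102,0.12],0.075],
  [[0,0,0.17],[0.11,-0.102,0.14],0.075],
  [[0,0,0.17],[0.11,-0.102,0.14],0.075],
  [[0,0,0.17],[0.11,-0.102,0.165],0.075],
  [[0,0,0.17],[0.11,-0.102,0.18],0.075],
  [[0,0,0.17],[0.11,-0.102,0.19],0.075],
  [[0,0,0.17],[0.11,-0.102,0.192],0.075],
  [[0,0,0.17],[0.11,-0.102,0.192],0.075],
])

```text
time_s: 10.97
tool_pos: [0.5725, -0.0533, 0.0052]
orientation: [-3.113, -0.0, -0.105]
wrist_force: [-15.0, -11.1, 36.9]
gripper_width: 0.0751
grasp_force: 18.1
```

>>> carry_out([
  [[0,0,0],[0,0,0],0.045],
  [[0,0,0],[0,0,0],0.045],
  [[0,0,0],[0,0,0],0.045],
  [[0,0,0],[0,0,0],0.045],
  [[0,0,0],[0,0,0],0.045],
  [[0,0,0],[0,0,0],0.045],
  [[0,0,0],[0,0,0],0.045],
])

```text
time_s: 11.55
tool_pos: [0.5776, -0.047, 0.0121]
orientation: [-3.099, -0.012, -0.101]
wrist_force: [-11.1, 25.5, 61.3]
gripper_width: 0.0451
grasp_force: 30.3
```

It stopped short in y, with a finger pressing on the cards. I'll lift off and look.

>>> carry_out([
  [[0,0,0],[0,0.05,-0.02],0.075],
  [[0,0,0],[0,0.05,-0.05],0.075],
  [[0,0,0],[0,0.05,-0.09],0.075],
  [[0,0,0],[0,0.05,-0.12],0.075],
  [[0,0,0],[0,0.05,-0.12],0.075],
  [[0,0,0],[0,0.05,-0.12],0.075],
  [[0,0,0],[0,0.05,-0.12],0.075],
])

```text
time_s: 12.13
tool_pos: [0.5663, -0.1055, 0.1203]
orientation: [-3.111, 0.002, -0.105]
wrist_force: [1.2, -0.5, 0.4]
gripper_width: 0.0753
grasp_force: 0.0
```

Run:
```python
from h import *
im,W=cloud("scene"); save(cv2.resize(im[150:330,180:450],(790,527),interpolation=2),"s4.png")
o=arm.get_obs();print(o)
```

```text
{'time_s': 12.1833, 'joint_positions': array([-0.19890677,  0.1401224 ,  0.01839721,  1.45500754,  0.03006191,
        3.04751828]), 'joint_vel': array([-4.81584900e-04, -9.07988047e-05, -1.50043597e-02,  1.79575538e-03,
       -9.76289078e-04, -3.82189365e-04]), 'tau': array([-1.18574384e-01, -5.72527421e+01,  4.83985448e+01,  5.01070661e-02,
        9.67497588e-02,  9.70068650e-04]), 'tool_pos': array([ 0.56581616, -0.10531412,  0.11965658]), 'orientation': array([-3.11110620e+00,  3.08671821e-03, -1.04874580e-01]), 'wrist_force': array([-0.4833505 ,  0.96496779,  0.56579742]), 'wrist_torque': array([-0.01096212, -0.01295752,  0.02503451]), 'grasp_force': 0.0, 'gripper_width': 0.07479175736379741}
```

View pics/s4.png

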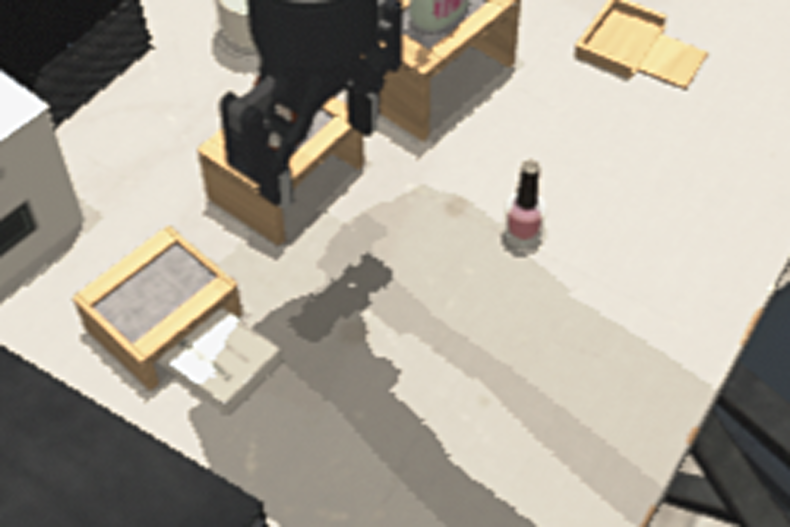

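Joint 6 hit its limit near yaw 0, so I'll turn the wrist half round. The cards still look in place, half out of the riser at crop (225,360).

```bash
cat >> h.py <<'E'
def go(p,yawdeg):
    o=arm.get_obs(); R=Ro.from_euler("xyz",o["orientation"]); T=Ro.from_euler("xyz",[np.pi,0,np.radians(yawdeg)])
    print("turn",(R.inv()*T).as_rotvec().round(4),"shift",R.inv().apply(np.array(p)-o["tool_pos"]).round(4),"q6",o["joint_positions"][5].round(2))
E
python3 - <<'E'
from h import *
go([.38,-.25,.2],80)
E
```

```text
turn [-0.0269 -0.0204 -1.5011] shift [-0.1699  0.1608 -0.0848] q6 3.05
```

>>> carry_out([
  [[0,0,-0.1],[-0.03,0.02,-0.02],0.085],
  [[-0.027,-0.02,-1.5],[-0.17,0.16,-0.085],0.085],
  [[-0.027,-0.02,-1.5],[-0.17,0.16,-0.085],0.085],
  [[-0.027,-0.02,-1.5],[-0.17,0.16,-0.085],0.085],
  [[-0.027,-0.02,-1.5],[-0.17,0.16,-0.085],0.085],
  [[-0.027,-0.02,-1.5],[-0.17,0.16,-0.085],0.085],
  [[-0.027,-0.02,-1.5],[-0.17,0.16,-0.085],0.085],
  [[-0.027,-0.02,-1.5],[-0.17,0.16,-0.085],0.085],
  [[-0.027,-0.02,-1.5],[-0.17,0.16,-0.085],0.085],
  [[-0.027,-0.02,-1.5],[-0.17,0.16,-0.085],0.085],
  [[-0.027,-0.02,-1.5],[-0.17,0.16,-0.085],0.085],
  [[-0.027,-0.02,-1.5],[-0.17,0.16,-0.085],0.085],
  [[-0.027,-0.02,-1.5],[-0.17,0.16,-0.085],0.085],
  [[-0.027,-0.02,-1.5],[-0.17,0.16,-0.085],0.085],
  [[-0.027,-0.02,-1.5],[-0.17,0.16,-0.085],0.085],
  [[-0.027,-0.02,-1.5],[-0.17,0.16,-0.085],0.085],
])

```text
time_s: 13.52
tool_pos: [0.3798, -0.2491, 0.2007]
orientation: [3.14, -0.001, 1.393]
wrist_force: [-0.2, -0.3, -0.1]
gripper_width: 0.0851
grasp_force: 0.0
```

Run:
```python
from h import *
im,W=cloud("top"); np.save("topW2.npy",W)
for nm,z,(l,t,r,b) in (("low",.04,(206,132,268,194)),("cards",.017,(210,170,257,214))):
    S=W[t:b,l:r]; P=S[np.abs(S[...,2]-z)<.0025][:,:2].astype(np.float32)*1000
    if nm=="cards": P=P[P[:,0]<615]
    print(nm,len(P),cv2.minAreaRect(P)); 
print(arm.get_obs()["tool_pos"]); go([.577,0,.1],170)
save(im[120:220,200:330],"t5.png")
```

```text
low 546 ((643.6854248046875, -9.260303497314453), (86.45228576660156, 76.65587615966797), 80.27655029296875)
cards 409 ((583.9750366210938, -6.4683380126953125), (82.32022857666016, 57.78239822387695), 89.85526275634766)
[ 0.37977701 -0.24915484  0.20095931]
turn [ 1.6000e-03  8.0000e-04 -1.5738e+00] shift [0.28   0.15   0.1013] q6 1.17
```

Run:
```python
from h import *
W=np.load("topW2.npy"); m=(np.abs(W[...,2]-.017)<.0025).astype(np.uint8); m[:170]=0;m[214:]=0;m[:,:210]=0;m[:,257:]=0
n,lab,st,_=cv2.connectedComponentsWithStats(m); k=1+st[1:,4].argmax(); P=W[lab==k][:,:2].astype(np.float32)*1000
c,s,a=cv2.minAreaRect(P); print(c,s,a,st[k])
```

```text
(582.8309936523438, -5.009487152099609) (54.116024017333984, 53.211055755615234) 85.08515930175781 [221 176  26  24 403]
```

>>> carry_out([
  [[0,0,-0.12],[0.02,0.01,0],0.085],
  [[0,0,-1.663],[0.276,0.154,0.0],0.085],
  [[0,0,-1.663],[0.276,0.154,0.0],0.085],
  [[0,0,-1.663],[0.276,0.154,0.0],0.085],
  [[0,0,-1.663],[0.276,0.154,0.0],0.085],
  [[0,0,-1.663],[0.276,0.154,0.0],0.085],
  [[0,0,-1.663],[0.276,0.154,0.0],0.085],
  [[0,0,-1.663],[0.276,0.154,0.0],0.085],
  [[0,0,-1.663],[0.276,0.154,0.0],0.085],
  [[0,0,-1.663],[0.276,0.154,0.0],0.085],
  [[0,0,-1.663],[0.276,0.154,0.0],0.085],
  [[0,0,-1.663],[0.276,0.154,0.0],0.085],
  [[0,0,-1.663],[0.276,0.154,0.0],0.085],
  [[0,0,-1.663],[0.276,0.154,0.04],0.085],
  [[0,0,-1.663],[0.276,0.154,0.08],0.085],
  [[0,0,-1.663],[0.276,0.154,0.12],0.085],
  [[0,0,-1.663],[0.276,0.154,0.14],0.085],
  [[0,0,-1.663],[0.276,0.154,0.14],0.085],
  [[0,0,-1.663],[0.276,0.154,0.14],0.085],
])

```text
time_s: 15.15
tool_pos: [0.5794, -0.0045, 0.0614]
orientation: [-3.141, 0.0, 3.057]
wrist_force: [1.1, -1.2, -0.2]
gripper_width: 0.0853
grasp_force: 0.0
```

Pose as planned; descend to TCP z ≈ 3 mm and close.

>>> carry_out([
  [[0,0,0],[0,0,0.03],0.075],
  [[0,0,0],[0,0,0.045],0.075],
  [[0,0,0],[0,0,0.054],0.075],
  [[0,0,0],[0,0,0.058],0.075],
  [[0,0,0],[0,0,0.058],0.075],
  [[0,0,0],[0,0,0.058],0.045],
  [[0,0,0],[0,0,0.058],0.045],
  [[0,0,0],[0,0,0.058],0.045],
  [[0,0,0],[0,0,0.058],0.045],
  [[0,0,0],[0,0,0.058],0.045],
  [[0,0,0],[0,0,0.058],0.045],
])

```text
time_s: 16.07
tool_pos: [0.5814, -0.0045, 0.0061]
orientation: [3.141, 0.006, 3.058]
wrist_force: [0.3, 0.3, 6.5]
gripper_width: 0.052
grasp_force: 63.1
```

>>> carry_out([
  [[0,0,0],[0,0,-0.002],0.045],
  [[0,0,0],[0.015,0.001,-0.003],0.045],
  [[0,0,0],[0.03,0.002,-0.003],0.045],
  [[0,0,0],[0.045,0.003,-0.003],0.045],
  [[0,0,0],[0.06,0.004,-0.003],0.045],
  [[0,0,0],[0.075,0.005,-0.003],0.045],
  [[0,0,0],[0.08,0.005,-0.02],0.045],
  [[0,0,0],[0.08,0.005,-0.05],0.045],
  [[0,0,0],[0.08,0.005,-0.08],0.045],
  [[0,0,0],[0.08,0.005,-0.11],0.045],
  [[0,0,0],[0.08,0.005,-0.14],0.045],
  [[0,0,0],[0.08,0.005,-0.15],0.045],
  [[0,0,0],[0.08,0.005,-0.15],0.045],
])

```text
time_s: 17.15
tool_pos: [0.502, 0.0072, 0.1572]
orientation: [3.141, 0.008, 3.058]
wrist_force: [0.5, -0.4, -0.9]
gripper_width: 0.0519
grasp_force: 62.7
```

Run:
```python
from h import *
go([.4515,-.4486,.06],181.8)
im,W=cloud("scene"); save(cv2.resize(im[130:330,150:450],(790,527),interpolation=2),"s6.png")
```

```text
turn [-1.00e-04  8.00e-03 -1.15e-01] shift [ 0.013  -0.4585  0.097 ] q6 0.1
```

View pics/s6.png

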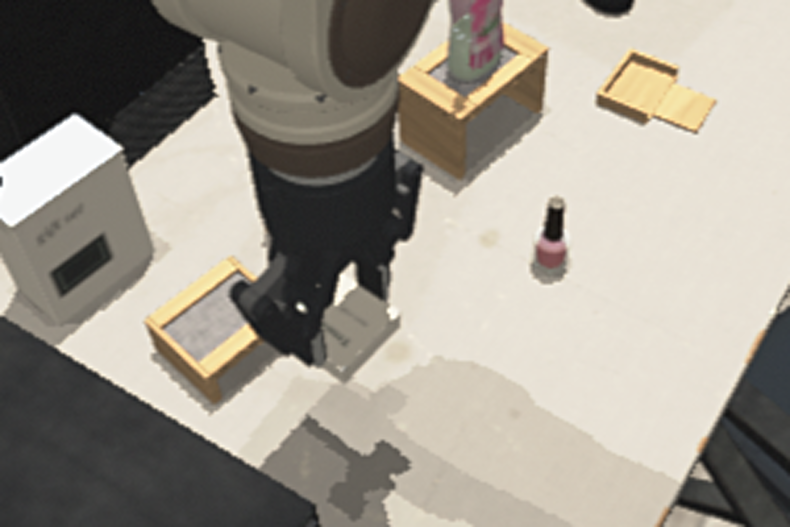

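The cards are held level at crop (355,330) and clear of the riser. Next they go over the tray.

>>> carry_out([
  [[0,0,0],[0.0,-0.02,0],0.045],
  [[0,0,-0.05],[0.0,-0.05,0],0.045],
  [[0,0.008,-0.115],[0.01,-0.35,0],0.045],
  [[0,0.008,-0.115],[0.01,-0.35,0],0.045],
  [[0,0.008,-0.115],[0.01,-0.35,0],0.045],
  [[0,0.008,-0.115],[0.01,-0.35,0],0.045],
  [[0,0.008,-0.115],[0.01,-0.35,0],0.045],
  [[0,0.008,-0.115],[0.01,-0.35,0],0.045],
  [[0,0.008,-0.115],[0.01,-0.35,0],0.045],
  [[0,0.008,-0.115],[0.013,-0.38,0.02],0.045],
  [[0,0.008,-0.115],[0.013,-0.41,0.05],0.045],
  [[0,0.008,-0.115],[0.013,-0.44,0.08],0.045],
  [[0,0.008,-0.115],[0.013,-0.4585,0.1],0.045],
  [[0,0.008,-0.115],[0.013,-0.4585,0.115],0.045],
  [[0,0.008,-0.115],[0.013,-0.4585,0.115],0.045],
  [[0,0.008,-0.115],[0.013,-0.4585,0.115],0.045],
])

```text
time_s: 18.53
tool_pos: [0.4484, -0.4476, 0.0364]
orientation: [3.138, -0.008, -3.11]
wrist_force: [0.4, -0.4, 0.3]
gripper_width: 0.0519
grasp_force: 62.8
```

Run:
```python
from h import *
go([.4515,-.4486,.0105],181.8)
im,W=cloud("scene"); save(cv2.resize(im[120:220,340:490],(790,527),interpolation=2),"s7.png")
im,W=cloud("top")
S=W[200:280,380:460].reshape(-1,3); q=S[(S[:,2]>.03)&(S[:,2]<.075)]; print(len(q))
```

```text
turn [ 0.0033 -0.0085 -0.0003] shift [-0.0033 -0.0012  0.0259] q6 -0.81
265
```

View pics/s7.png

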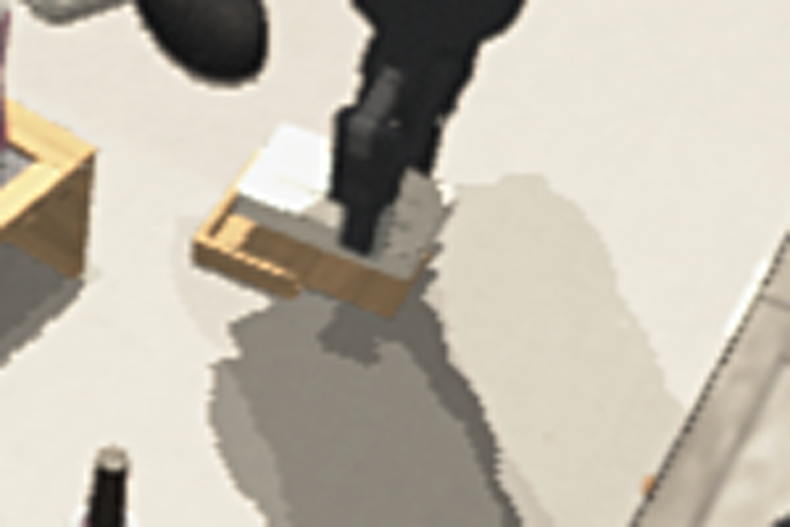

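The cards hang over the tray between its walls. I'll lower and release.

>>> carry_out([
  [[0.003,-0.008,0],[-0.003,-0.001,0.005],0.045],
  [[0.003,-0.008,0],[-0.003,-0.001,0.015],0.045],
  [[0.003,-0.008,0],[-0.003,-0.001,0.022],0.045],
  [[0.003,-0.008,0],[-0.003,-0.001,0.025],0.045],
  [[0.003,-0.008,0],[-0.003,-0.001,0.0255],0.045],
  [[0.003,-0.008,0],[-0.003,-0.001,0.0255],0.045],
])

```text
time_s: 19.13
tool_pos: [0.4524, -0.4493, 0.0129]
orientation: [-3.139, 0.002, -3.11]
wrist_force: [-0.2, 0.7, -0.7]
gripper_width: 0.052
grasp_force: 62.8
```

>>> carry_out([
  [[0,0,0],[0,0,0],0.07],
  [[0,0,0],[0,0,0],0.075],
  [[0,0,0],[0,0,0],0.075],
  [[0,0,0],[0,0,0],0.075],
  [[0,0,0],[0,0,-0.03],0.075],
  [[0,0,0],[0,0,-0.07],0.075],
  [[0,0,0],[0,0,-0.11],0.085],
  [[0,0,0],[0.04,0,-0.15],0.085],
  [[0,0,0],[0.08,0,-0.18],0.085],
  [[0,0,0],[0.12,0,-0.2],0.085],
  [[0,0,0],[0.12,0,-0.2],0.085],
])

```text
time_s: 20.05
tool_pos: [0.33, -0.453, 0.2163]
orientation: [-3.136, 0.004, -3.111]
wrist_force: [-0.5, 0.2, 0.8]
gripper_width: 0.085
grasp_force: 0.0
```

Run:
```python
from h import *
im,W=cloud("top"); save(cv2.resize(im[110:290,190:460],(790,527),interpolation=2),"t8.png"); np.save("topW3.npy",W)
m=(np.abs(W[...,2]-.021)<.003).astype(np.uint8); m[:200]=0;m[275:]=0;m[:,:390]=0;m[:,450:]=0
n,lab,st,_=cv2.connectedComponentsWithStats(m); k=1+st[1:,4].argmax(); q=W[lab==k]; print(cv2.minAreaRect(q[:,:2].astype(np.float32)*1000),np.median(q[:,2]))
go([.54,-.31,.25],81.4)
```

```text
((470.8939208984375, -448.3123474121094), (86.82723236083984, 55.04768753051758), 1.771538257598877) 0.020986535889778606
turn [-0.0022  0.0105  1.7503] shift [-0.2164  0.1371 -0.0314] q6 -0.97
```

View pics/t8.png

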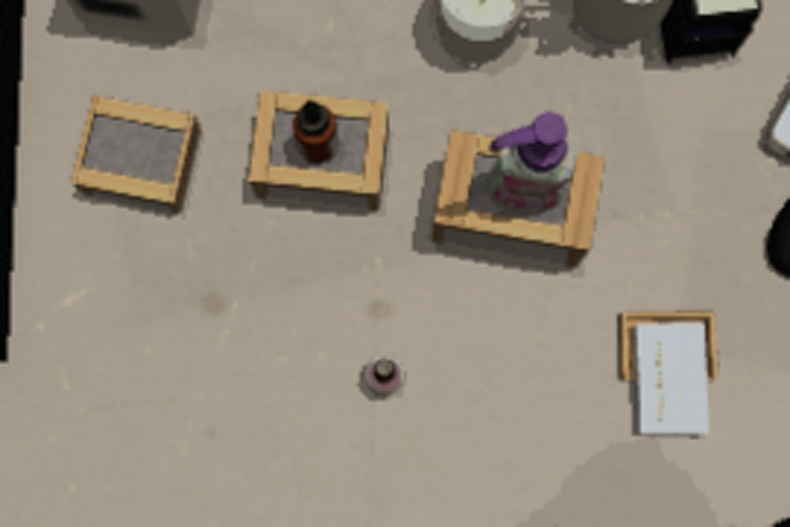

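The cards are well laid at (471,-448) mm, 1.8° and top z 21 mm. Next is the gel.

>>> carry_out([
  [[0,0,0.1],[0,0.0,-0.02],0.085],
  [[-0.002,0.01,1.75],[-0.174,0.118,-0.055],0.085],
  [[-0.002,0.01,1.75],[-0.174,0.118,-0.055],0.085],
  [[-0.002,0.01,1.75],[-0.174,0.118,-0.055],0.085],
  [[-0.002,0.01,1.75],[-0.174,0.118,-0.055],0.085],
  [[-0.002,0.01,1.75],[-0.174,0.118,-0.055],0.085],
  [[-0.002,0.01,1.75],[-0.174,0.118,-0.055],0.085],
  [[-0.002,0.01,1.75],[-0.174,0.118,-0.055],0.085],
  [[-0.002,0.01,1.75],[-0.174,0.118,-0.055],0.085],
  [[-0.002,0.01,1.75],[-0.174,0.118,-0.055],0.085],
  [[-0.002,0.01,1.75],[-0.174,0.118,-0.055],0.085],
  [[-0.002,0.01,1.75],[-0.174,0.118,-0.055],0.085],
  [[-0.002,0.01,1.75],[-0.174,0.118,-0.055],0.085],
  [[-0.002,0.01,1.75],[-0.174,0.118,-0.055],0.085],
  [[-0.002,0.01,1.75],[-0.174,0.118,-0.055],0.085],
  [[-0.002,0.01,1.75],[-0.174,0.118,-0.055],0.085],
  [[-0.002,0.01,1.75],[-0.174,0.118,-0.055],0.085],
  [[-0.002,0.01,1.75],[-0.174,0.118,-0.055],0.085],
])

```text
time_s: 21.6
tool_pos: [0.5021, -0.3292, 0.2681]
orientation: [-3.139, -0.004, 1.426]
wrist_force: [0.2, 0.7, 1.1]
gripper_width: 0.0849
grasp_force: 0.0
```

Run:
```python
from h import *
go([.6105,-.32,.27],81.4)
go([.6105,-.32,.173],81.4)
```

```text
turn [-0.0026 -0.0044  0.0049] shift [ 0.0248  0.1059 -0.0021] q6 1.13
turn [-0.0026 -0.0044  0.0049] shift [0.0243 0.1062 0.0949] q6 1.13
```

>>> carry_out([
  [[0,0,0],[0.01,0.03,-0.002],0.085],
  [[-0.003,-0.004,0.005],[0.015,0.06,-0.002],0.085],
  [[-0.003,-0.004,0.005],[0.02,0.09,-0.002],0.085],
  [[-0.003,-0.004,0.005],[0.0245,0.106,-0.002],0.085],
  [[-0.003,-0.004,0.005],[0.0245,0.106,-0.002],0.085],
  [[-0.003,-0.004,0.005],[0.0245,0.106,-0.002],0.085],
])

```text
time_s: 22.1
tool_pos: [0.6111, -0.3203, 0.2687]
orientation: [-3.14, -0.001, 1.42]
wrist_force: [-0.4, 0.1, 0.1]
gripper_width: 0.0848
grasp_force: 0.0
```

Run:
```python
from h import *
go([.6105,-.32,.173],81.4)
im,d=arm.get_image("wrist"); save(im,"w9.png")
```

```text
turn [-0.0012 -0.0009 -0.0003] shift [ 0.0001 -0.0005  0.0957] q6 1.24
```

View pics/w9.png

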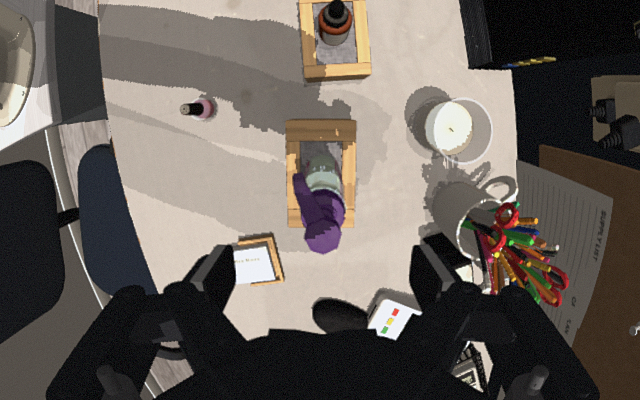

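The pump is centred between the fingers (fingers at columns 215 and 435, head at 322), so I'll descend and grip.

>>> carry_out([
  [[0,0,0],[0,0,0.03],0.085],
  [[0,0,0],[0,0,0.06],0.085],
  [[0,0,0],[0,0,0.08],0.085],
  [[0,0,0],[0,0,0.092],0.085],
  [[0,0,0],[0,0,0.097],0.085],
  [[0,0,0],[0,0,0.097],0.085],
  [[0,0,0],[0,0,0.097],0.02],
  [[0,0,0],[0,0,0.097],0.02],
  [[0,0,0],[0,0,0.097],0.02],
  [[0,0,0],[0,0,0.097],0.02],
  [[0,0,0],[0,0,0.097],0.02],
  [[0,0,0],[0,0,0.097],0.02],
  [[0,0,0],[0,0,0.097],0.02],
  [[0,0,0],[0,0,0.097],0.02],
])

```text
time_s: 23.32
tool_pos: [0.6111, -0.3207, 0.1741]
orientation: [3.139, 0.0, 1.418]
wrist_force: [0.3, -1.3, 5.9]
gripper_width: 0.032
grasp_force: 58.8
```

>>> carry_out([
  [[0,0,0],[0,0,-0.01],0.02],
  [[0,0,0],[0,0,-0.02],0.02],
  [[0,0,0],[0,0,-0.032],0.02],
  [[0,0,0],[0.002,-0.02,-0.032],0.02],
  [[0,0,0],[0.005,-0.05,-0.032],0.02],
  [[0,0,0],[0.0075,-0.083,-0.032],0.02],
  [[0,0,0],[0.035,-0.087,-0.032],0.02],
  [[0,0,0],[0.07,-0.093,-0.032],0.02],
  [[0,0,0],[0.105,-0.098,-0.032],0.02],
  [[0,0,0],[0.14,-0.103,-0.032],0.02],
  [[0,0,0],[0.175,-0.108,-0.032],0.02],
  [[0,0,0],[0.21,-0.114,-0.032],0.02],
  [[0,0,0],[0.24,-0.118,-0.032],0.02],
  [[0,0,0],[0.265,-0.122,-0.032],0.02],
  [[0,0,0],[0.285,-0.126,-0.032],0.02],
  [[0,0,0.011],[0.285,-0.126,-0.032],0.02],
  [[0,0,0.011],[0.285,-0.126,-0.032],0.02],
])

```text
time_s: 24.73
tool_pos: [0.5295, -0.0188, 0.2059]
orientation: [3.141, -0.0, 1.408]
wrist_force: [-0.6, 0.1, -1.2]
gripper_width: 0.0318
grasp_force: 59.7
```

Run:
```python
from h import *
go([.6444,-.0049,.17],80.6)
go([.6444,-.0049,.134],80.6)
```

```text
turn [ 0.001  -0.0004  0.0018] shift [0.0323 0.1111 0.036 ] q6 1.7
turn [ 0.001  -0.0004  0.0018] shift [0.0323 0.111  0.072 ] q6 1.7
```

>>> carry_out([
  [[0,0,0],[0.01,0.025,0.01],0.02],
  [[0,0,0.002],[0.02,0.05,0.02],0.02],
  [[0,0,0.002],[0.028,0.08,0.03],0.02],
  [[0,0,0.002],[0.032,0.1,0.036],0.02],
  [[0,0,0.002],[0.032,0.111,0.036],0.02],
  [[0,0,0.002],[0.032,0.111,0.036],0.02],
  [[0,0,0.002],[0.032,0.111,0.05],0.02],
  [[0,0,0.002],[0.032,0.111,0.06],0.02],
  [[0,0,0.002],[0.032,0.111,0.066],0.02],
  [[0,0,0.002],[0.032,0.111,0.069],0.02],
  [[0,0,0.002],[0.032,0.111,0.071],0.02],
  [[0,0,0.002],[0.032,0.111,0.071],0.02],
])

```text
time_s: 25.73
tool_pos: [0.644, -0.0064, 0.1346]
orientation: [3.141, -0.0, 1.405]
wrist_force: [0.7, -0.6, -1.4]
gripper_width: 0.0319
grasp_force: 60.0
```

Run:
```python
from h import *
im,W=cloud("scene"); save(cv2.resize(im[150:310,160:400],(790,527),interpolation=2),"s10.png")
o=arm.get_obs();print(o["tool_pos"],o["wrist_force"])
```

```text
[ 0.64413601 -0.00627215  0.1346986 ] [-0.22752806 -0.1140476  -0.89694174]
```

View pics/s10.png

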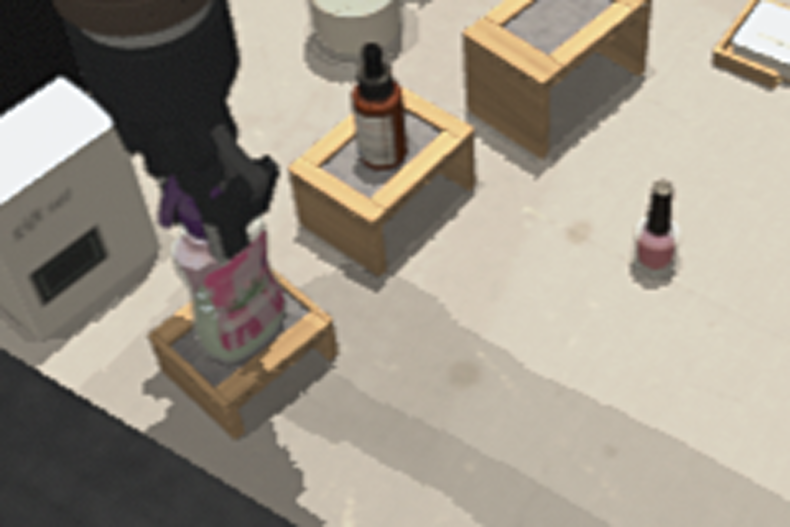

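The gel stands inside the low recess, base at crop (235,345). I'll lower a little and release.

>>> carry_out([
  [[0,0,0],[0,0,0.001],0.02],
  [[0,0,0],[0,0,0.001],0.02],
  [[0,0,0],[0,0,0.001],0.05],
  [[0,0,0],[0,0,0.001],0.085],
  [[0,0,0],[0,0,0.001],0.085],
  [[0,0,0],[0,0,0.001],0.085],
  [[0,0,0],[0,0,0.001],0.085],
  [[0,0,0],[0,0,-0.03],0.085],
  [[0,0,0],[0,0,-0.07],0.085],
  [[0,0,0],[0,0,-0.11],0.085],
  [[0,0,0],[0,0,-0.13],0.085],
  [[0,0,0],[0,0,-0.13],0.085],
])

```text
time_s: 26.78
tool_pos: [0.6452, -0.0062, 0.27]
orientation: [3.133, -0.002, 1.405]
wrist_force: [0.4, -0.6, 1.6]
gripper_width: 0.0847
grasp_force: 0.0
```

Run:
```python
from h import *
o=arm.get_obs();print(o["tool_pos"])
W=np.load("topW3.npy"); 
S=W[215:255,305:340].reshape(-1,3); P=S[(S[:,2]>.01)&(S[:,2]<.04)]
from scipy.optimize import least_squares as LS
c=LS(lambda p:np.hypot(P[:,0]-p[0],P[:,1]-p[1])-.0155,[.47,-.22],loss="soft_l1",f_scale=.002); print(len(P),c.x)
q=S[S[:,2]>.07];print(q.mean(0))
go([.52,-.1,.25],80.6)
go([c.x[0],c.x[1],.15],80.6)
```

```text
[ 0.64517422 -0.00620037  0.2700033 ]
92 [ 0.4684223  -0.21844755]
[ 0.46709032 -0.21921362  0.07954971]
turn [ 0.0082 -0.0018 -0.0016] shift [-0.1132 -0.1081  0.0189] q6 1.73
turn [ 0.0082 -0.0018 -0.0016] shift [-0.2387 -0.1403  0.1184] q6 1.73
```

>>> carry_out([
  [[0,0,0],[-0.03,-0.02,0],0.085],
  [[0.008,0,0],[-0.06,-0.04,0],0.085],
  [[0.008,0,0],[-0.09,-0.06,0.0],0.085],
  [[0.008,0,0],[-0.12,-0.08,0.02],0.085],
  [[0.008,0,0],[-0.15,-0.1,0.04],0.085],
  [[0.008,0,0],[-0.18,-0.115,0.065],0.085],
  [[0.008,0,0],[-0.21,-0.13,0.09],0.085],
  [[0.008,0,0],[-0.239,-0.14,0.12],0.085],
  [[0.008,0,0],[-0.239,-0.14,0.15],0.085],
  [[0.008,0,0],[-0.239,-0.14,0.16],0.085],
  [[0.008,0,0],[-0.239,-0.14,0.16],0.085],
  [[0.008,0,0],[-0.239,-0.14,0.16],0.085],
])

```text
time_s: 27.78
tool_pos: [0.467, -0.2183, 0.1044]
orientation: [-3.134, -0.001, 1.406]
wrist_force: [1.3, -0.3, -0.1]
gripper_width: 0.0852
grasp_force: 0.0
```

Run:
```python
from h import *
go([.469,-.219,.015],80.6)
im,W=cloud("scene"); save(cv2.resize(im[150:310,160:400],(790,527),interpolation=2),"s11.png")
```

```text
turn [-0.0079 -0.0007 -0.001 ] shift [-0.0005  0.0028  0.0894] q6 1.3
```

View pics/s11.png

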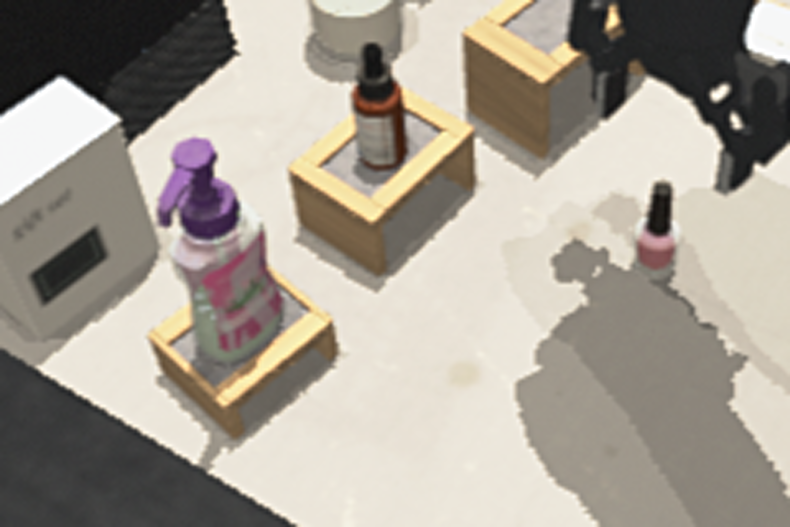

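Gel stands upright on the low riser and the dropper on the mid. Next I grip the polish.

>>> carry_out([
  [[-0.008,0,0],[0,0.003,0.02],0.085],
  [[-0.008,0,0],[0,0.003,0.05],0.085],
  [[-0.008,0,0],[0,0.003,0.075],0.085],
  [[-0.008,0,0],[0,0.003,0.088],0.085],
  [[-0.008,0,0],[0,0.003,0.09],0.085],
  [[-0.008,0,0],[0,0.003,0.09],0.085],
  [[-0.008,0,0],[0,0.003,0.09],0.02],
  [[-0.008,0,0],[0,0.003,0.09],0.02],
  [[-0.008,0,0],[0,0.003,0.09],0.02],
  [[-0.008,0,0],[0,0.003,0.09],0.02],
  [[-0.008,0,0],[0,0.003,0.09],0.02],
  [[-0.008,0,0],[0,0.003,0.09],0.02],
  [[-0.008,0,0],[0,0.003,0.09],0.02],
  [[-0.008,0,0],[0,0.003,0.09],0.02],
])

```text
time_s: 29.0
tool_pos: [0.4694, -0.2194, 0.0149]
orientation: [3.14, -0.0, 1.405]
wrist_force: [-0.8, 0.1, 6.3]
gripper_width: 0.0281
grasp_force: 59.2
```

>>> carry_out([
  [[0,0,0],[0,0,-0.03],0.02],
  [[0,0,0],[0,0,-0.06],0.02],
  [[0,0,0],[0,0,-0.09],0.02],
  [[0,0,0],[0,0,-0.12],0.02],
  [[0,0,0],[0,0,-0.12],0.02],
  [[0,0,0],[0,0,-0.12],0.02],
])

```text
time_s: 29.5
tool_pos: [0.4698, -0.2197, 0.1357]
orientation: [3.138, 0.0, 1.405]
wrist_force: [0.1, 0.0, -0.8]
gripper_width: 0.0282
grasp_force: 59.5
```

Run:
```python
from h import *
go([.6085,-.320,.135],81.4)
```

```text
turn [ 0.0038  0.0005 -0.0158] shift [-0.076   0.1533  0.0014] q6 1.3
```

>>> carry_out([
  [[0,0,0],[-0.015,0.03,0],0.02],
  [[0,0,0],[-0.03,0.06,0],0.02],
  [[0,0,0],[-0.045,0.09,0],0.02],
  [[0,0,0],[-0.06,0.12,0],0.02],
  [[0,0,0],[-0.07,0.143,0],0.02],
  [[0,0,0],[-0.076,0.153,0],0.02],
  [[0,0,0],[-0.076,0.153,0],0.02],
  [[0,0,0],[-0.076,0.153,0.02],0.02],
  [[0,0,0],[-0.076,0.153,0.035],0.02],
  [[0,0,0],[-0.076,0.153,0.042],0.02],
  [[0,0,0],[-0.076,0.153,0.044],0.02],
  [[0,0,0],[-0.076,0.153,0.044],0.02],
])

```text
time_s: 30.5
tool_pos: [0.6062, -0.3187, 0.0899]
orientation: [-3.141, -0.001, 1.405]
wrist_force: [0.6, 0.7, 0.5]
gripper_width: 0.0275
grasp_force: 60.3
```

>>> carry_out([
  [[0,0,0],[0,0,0.0],0.02],
  [[0,0,0],[0,0,0.0],0.035],
  [[0,0,0],[0,0,0.0],0.06],
  [[0,0,0],[0,0,0.0],0.085],
  [[0,0,0],[0,0,0.0],0.085],
  [[0,0,0],[0,0,0.0],0.085],
  [[0,0,0],[0,0,-0.02],0.085],
  [[0,0,0],[0,0,-0.06],0.085],
  [[0,0,0],[0,0,-0.1],0.085],
  [[0,0,0],[0,-0.04,-0.12],0.085],
  [[0,0,0],[0,-0.08,-0.12],0.085],
  [[0,0,0],[0,-0.12,-0.12],0.085],
  [[0,0,0],[0,-0.16,-0.12],0.085],
  [[0,0,0],[0,-0.2,-0.12],0.085],
  [[0,0,0],[0,-0.24,-0.12],0.085],
  [[0,0,0],[0,-0.24,-0.12],0.085],
])

```text
time_s: 31.83
tool_pos: [0.3653, -0.2784, 0.2107]
orientation: [-3.141, -0.0, 1.403]
wrist_force: [0.7, -0.6, 0.2]
gripper_width: 0.085
grasp_force: 0.0
```

Run:
```python
from h import *
im,W=cloud("top"); save(cv2.resize(im[110:290,190:460],(790,527),interpolation=2),"t12.png")
im,W2=cloud("scene")
A=np.vstack([W.reshape(-1,3),W2.reshape(-1,3)])
for n,x,y,h in(("gel",.6437,-.0093,.199),("drop",.648,-.1615,.157),("pol",.6085,-.32,.154)):
    q=A[(np.hypot(A[:,0]-x,A[:,1]-y)<.045)&(A[:,2]>h-.012)&(A[:,2]<h+.02)];print(n,len(q),q.mean(0),np.percentile(q[:,2],98),"want top",h)
```

```text
gel 409 [ 6.39600537e-01 -6.32232058e-05  1.98254983e-01] 0.20307289652290791 want top 0.199
drop 67 [ 0.64497288 -0.16014087  0.15222362] 0.1576527353048665 want top 0.157
pol 87 [ 0.60457497 -0.31719058  0.15117137] 0.15636113958201622 want top 0.154
```

View pics/t12.png

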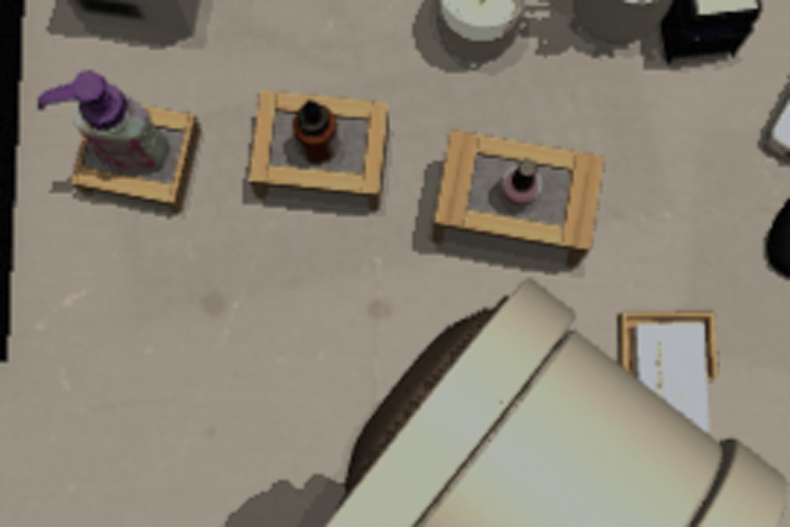

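All three bottles stand in their recesses at the right heights, the cards lie in the tray and the arm is clear.

```bash
python3 -c "
from bench import arm
print(arm.job_done())"
```

```text
the job is handed in; nothing more can be done
None
```

I handed the job in at about 32 s: the gel pump is on the low riser, the dropper on the middle and the polish on the high, all upright in their recesses, and the cards lie flat in the tray. While first reaching for the cards, a finger pressed on them (wrist force 61 N) and shifted them slightly. I saw no riser or tray move, but no verdict was returned.

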